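Nest the washed tube channels

TASK

First lift the sample jar out of the channel it stands in and set it upright in the black tray. Then take the washed channel off the sloping drain rack and lay it, still open side down, over the two open-up channels so that they interlock: it bridges the seam with one of its edges down in each trough, fully home and level, in line with the pair and with the ends about even. Set both things down gently rather than dropping them, and leave the other bench items alone.

Things in the scene. Friction and masses are not known exactly. Their poses are not given: they have to be found in the camera images.
- lower_channel_1: aluminium U-channel (mm) 180 long, 58 wide, 40 high, 4 thick walls, 260 g. Lies loose and flat, open side UP, beside the other: parallel to 2 deg, 2-8 gap between them, ends even to 8. Origin: centre of underside; x lengthwise, y across, z up; trough floor z=4, wall tops z=40. The jar stands in this one (left or right of the pair).
- lower_channel_2: aluminium U-channel (mm) 180 long, 58 wide, 40 high, 4 thick walls, 260 g. Lies loose and flat, open side UP, beside the other: parallel to 2 deg, 2-8 gap between them, ends even to 8. Origin: centre of underside; x lengthwise, y across, z up; trough floor z=4, wall tops z=40. Its trough is empty.
- washed_channel: aluminium U-channel (mm) 180 long, 58 wide, 40 high, 4 thick walls, 260 g. Open side DOWN: origin at the centre of its open side, level with its wall edges; x lengthwise, z out of the web (outer face z=40). Starts loose on the rack, x up the 30 deg slope. Interlocked, its origin is 4 above the lower undersides; centred over the seam it has 14+ play each way, and 25+ free trough outside each wall for a finger.
- drain_rack: white plastic drain rack fixed to the bench, 185 x 74, about 125 high (mm). Its five rungs slope 30 deg, rising to its +x, away from the robot (yaw within 0.3 rad of straight ahead); a lip at the low end stands 14 above them. Origin: on the bench under its middle, where the slope is 75 high. On the left or the right.
- black_tray: black plastic tray fixed to the bench, 130 (x) x 150 (y), 18 high (mm), walls and floor 5 thick. Origin: centre of its underside. On the other side from the rack.
- sample_jar: round jar of clear, whitish plastic with a red screw cap, 34 mm diameter, 90 mm high, 80 g, standing upright and closed. Origin: centre of its underside.
- beaker: bystander: glass beaker, 64 mm diameter, 75 mm high, beyond the work. Origin: centre of its underside.
- amber_bottle: bystander: amber bottle with white cap, 54 mm diameter, 100 mm high, beyond the work. Origin: centre of its underside.
- stopper: bystander: black rubber stopper, 46 mm diameter, 30 mm high, beyond the work. Origin: centre of its underside.
There are look-alikes about, which are no part of the job. Leave any brown or orange look-alike of the washed_channel alone.

How it is judged:
On the way:
1. the sample jar stands upright in the black tray, let go (x of sample_jar in the frame of black_tray between -0.046 and 0.046 m and y of sample_jar in the frame of black_tray between -0.056 and 0.056 m and z of sample_jar in the frame of black_tray below 0.01 m and angle between sample_jar's own z axis and vertical below 0.1 rad and contact force between the fingers and sample_jar below 0.05 N), for 0.2 s.
At the end, for the whole second after the job is handed in: Jar upright on the tray floor, centre within 46/56 mm (tray x/y). Washed channel at rest, open down, level to 0.05 rad, 1-7.5 mm above both flat lower undersides, within 65 mm of both centres, 30 mm lengthwise, 0.15 rad of parallel (x of sample_jar in the frame of black_tray between -0.046 and 0.046 m and y of sample_jar in the frame of black_tray between -0.056 and 0.056 m and z of sample_jar in the frame of black_tray below 0.01 m and angle between sample_jar's own z axis and vertical below 0.1 rad and linear speed of each of sample_jar, washed_channel below 0.02 m/s and angle between each of washed_channel, lower_channel_1, lower_channel_2's own z axis and vertical below 0.05 rad and z of washed_channel in the frame of lower_channel_1 between 0.001 and 0.0075 m and x of washed_channel in the frame of lower_channel_1 between -0.03 and 0.03 m and horizontal distance between washed_channel and lower_channel_1 below 0.065 m and angle between the x axis of washed_channel and the x axis of lower_channel_1, either way round below 0.15 rad and z of washed_channel in the frame of lower_channel_2 between 0.001 and 0.0075 m and x of washed_channel in the frame of lower_channel_2 between -0.03 and 0.03 m and horizontal distance between washed_channel and lower_channel_2 below 0.065 m and angle between the x axis of washed_channel and the x axis of lower_channel_2, either way round below 0.15 rad); the robot touches nothing.
It fails at once if the sample jar is knocked over (tilted more than 0.7 rad) (angle between sample_jar's own z axis and vertical above 0.7 rad).
It fails at once if the jar is dropped or flung (over 0.6 m/s with no finger on it) (contact force between the fingers and sample_jar below 0.02 N and linear speed of sample_jar above 0.6 m/s).
It fails at once if the washed channel is dropped or flung (over 0.6 m/s with no finger on it) (contact force between the fingers and washed_channel below 0.02 N and linear speed of washed_channel above 0.6 m/s).
It fails at once if a bystander (beaker, amber bottle, stopper) is moved more than 30 mm (distance of any of beaker, amber_bottle, stopper from where it was at the start of the episode above 0.03 m).
It also fails if it takes over 58 s, if anything falls off the work surface, if the arm or the gripper's body presses on something with over 40 N, if the wrist force passes 120 N, or if a joint passes its speed limit or range.

ROBOT

A 6-joint arm with a two-finger parallel gripper is mounted at the origin on the work surface. World frame = base frame: x ahead of the robot, y to its left, z up, the work surface at z = 0. Lengths are in m, angles in rad, forces in N, time in s.
With the tool pointing down it reaches from about 0.425 to 0.95 m from the base axis. Payload 3.5 kg.
Tool frame: the origin (TCP) lies on the centre line of the jaws, within the pads' length; the fingertips stand 25 mm ahead of it and the grasp point (between the pads) lies 6 mm ahead of it; z points along the fingers, x is the direction in which the jaws open and shut, and the axes are right-handed (so a half turn about z gives the same grasp; the last joint's range is limited). The gripper opens to 85 mm and grips with 20 to 120 N. Pads are 22 mm wide; open, the fingers measure 114 mm over their backs; the gripper's body (76 mm by 85 mm) begins 54 mm behind the grasp point. The pads swing forward as they close: fully open they stand 13 mm farther back than shut.
Start: joints at [0.994, 0.286, 1.577, -0, 1.279, -0.15], TCP at [0.279, 0.614, 0.256] pointing down, gripper open.
Joint ranges: [-2.77, 2.77], [-0.9, 2.22], [0.21, 2.48], [-1.53, 4.67], [0.24, 2.81], [-2.84, 2.84]. Speed limits (rad/s): [2.79, 2.79, 3.14, 3.14, 3.14, 3.14].

INTERFACE

Orientations are given as a unit quaternion [x, y, z, w].
In Python, from bench import * gives the robot as it stands.
- The arm moves only by the tool send_rows, never from a script. Its argument "rows" is a list of rows, each a list of 4 numbers: the shift along the tool's x, y, z in m, then the turn about the tool's z in rad. In form: [[x, y, z, turn], ...]. A call has 1 to 12 rows; each row is the pose to reach, as a shift and turn from the pose commanded when the call began, along the tool's axes at that moment; what a row does not reach only later rows make up. A row lasts 1/12 s, in which the tool goes at most 41.7 mm and 7.16 degrees, less where a joint would pass 70% of its speed; a pose out of reach is approached as far as the arm can. A call with a gripper value outside its range is refused whole. "gripper" is the closure, from 0 (fully open) to 1 (shut), set as the call begins (left out, the last holds). The fingers move at their own pace and stop on an object; "force" is the grip in N (left out, the last holds). Time passes only in rows, so rows that repeat a pose let the fingers close. It gives the time, the measured TCP pose, the force and the opening at its end, in the units of the state.
- get_obs(): the state, without advancing time (a new reading comes with each control period).
- snapshot(name): name is "scene" or "top" or "wrist"; returns the picture (420x560x3 uint8, blue, green, red); there is no depth.
- calibration(name): a dict with "fx", "fy", "cx", "cy" (pixels), "R" (3x3) and "t" (3): a world point X has camera coordinates R X + t; the wrist camera has in their place "hand_eye" (4x4, takes a point from camera to tool coordinates, whose origin is the TCP and whose axes are the tool frame's). Camera axes: x right, y down, z forward; pixel columns grow to the right and rows downward; lengths in m; the calibration is good to about 2 mm. A picture is of the moment at which its call begins: read the wrist's pose just before it. calibration takes no time and is no camera call.
- sign_off(): hands the job in, once; it reports no verdict.
The state is a dict: "t": time; "joint_positions": joint angles; "qd": joint speeds; "joint_efforts": joint torques, N m; "tcp_pos": TCP position; "eef_rot": TCP orientation; "ft_force": force on the tool from outside, world axes, zero at the start; "wrist_torque": the same for the moment, N m; "gripper_width": opening from 0.0 (shut) to 1.0 (fully open).
Only numpy, scipy, OpenCV 4.12 (cv2) and the standard library are available. Lean on these libraries where they do the work, as an engineer would, in place of code of your own. Each camera call takes 0.05 s, during which the arm holds its last target. There are 200 camera calls.

## Working session

There is one attempt and no reset: what is moved stays moved. The work goes in short steps, Python scripts to look and compute and a tool call to move; the robot and the scene stay as the last step left them, time stands still between calls to the robot, and variables do not carry over. Pictures are saved under pics/ and viewed, on a budget of 10 in all, crops included, one or two more only if the job needs it, and the job is handed in when it is done.

Besides the shell and the picture viewer there is one more tool, called after "Emit:" as name([rows], argument=value, ...), one row to a line, values as JSON. send_rows: Moves the arm, as the interface text tells. Its arguments: {"type":"object","properties":{"rows":{"type":"array","items":{"type":"array","items":{"type":"number"}}},"gripper":{"type":"number"},"force":{"type":"number"}},"required":["rows"]}

```bash
mkdir -p pics; ls; python3 - <<'E'
from bench import *
import cv2
for n in("scene","top"):
    cv2.imwrite(f"pics/{n}0.png",snapshot(n)); c=calibration(n); print(n,{k:(v if not hasattr(v,'shape') else v.round(4).tolist()) for k,v in c.items()})
print(calibration("wrist")); o=get_obs(); print(o)
E
```

```text
pics
scene {'fx': 479.4107094669646, 'fy': 479.4107094669646, 'cx': 281.8138712038933, 'cy': 208.70268692224238, 'R': [[-0.6004, 0.7997, -0.0045], [0.4654, 0.3448, -0.8152], [-0.6504, -0.4915, -0.5792]], 't': [0.4205, -0.1742, 1.593]}
top {'fx': 462.87132702353034, 'fy': 462.87132702353034, 'cx': 279.2317330127494, 'cy': 210.72102266263727, 'R': [[0.0327, -0.9995, -0.0008], [-0.972, -0.0317, -0.2329], [0.2328, 0.0084, -0.9725]], 't': [-0.1141, 0.56, 1.1222]}
{'fx': 290.17801191512467, 'fy': 290.17801191512467, 'cx': 285.82281689432494, 'cy': 205.15549904988325, 'hand_eye': array([[ 9.99998571e-01,  1.49555978e-03, -7.88105695e-04,
        -1.82237774e-04],
       [-1.16493532e-03,  9.47471398e-01,  3.19838387e-01,
        -8.24635944e-02],
       [ 1.22504503e-03, -3.19837012e-01,  9.47471786e-01,
        -1.17095063e-01],
       [ 0.00000000e+00,  0.00000000e+00,  0.00000000e+00,
         1.00000000e+00]])}
{'t': 0.1, 'joint_positions': array([ 9.94018541e-01,  2.87128589e-01,  1.57804017e+00, -9.25108356e-06,
        1.27855745e+00, -1.49984172e-01]), 'qd': array([ 0.00142917, -0.0017059 , -0.00357429,  0.00024129, -0.00076142,
        0.00076884]), 'joint_efforts': array([-3.98511372e-05, -4.07303703e+01, -2.93697774e+01, -1.75381597e-04,
        3.44290842e-03,  1.10497373e-05]), 'tcp_pos': array([0.27908931, 0.61401348, 0.25504589]), 'eef_rot': array([ 8.40818091e-01,  5.41316727e-01, -9.71371564e-04,  4.40994051e-04]), 'ft_force': array([ 0.16201967, -0.22192462, -0.30960626]), 'wrist_torque': array([-0.02120534,  0.02470223, -0.00449281]), 'gripper_width': 0.998408189583378}
```

View pics/top0.png

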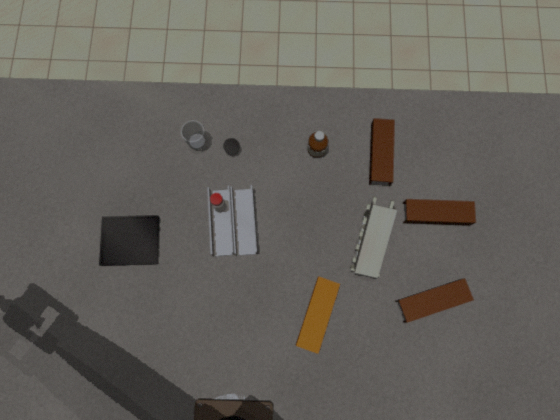

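View pics/scene0.png

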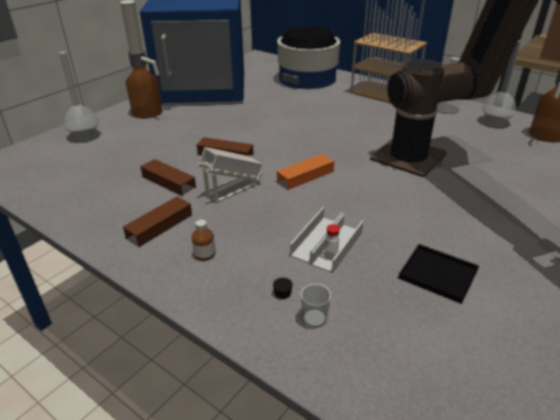

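The top view shows the jar (cap at 216,200) in the left channel, the pair at about (234,220), the tray at (130,240), and the rack with the washed channel at (375,240). The brown and orange ones are look-alikes. Next I'll take an enlarged crop.

```bash
cat > h.py <<'E'
from bench import *
import cv2, numpy as np
from scipy.spatial.transform import Rotation as Ro
def ray(n,u,v,z,obs=None):
    c=calibration(n)
    d=np.array([(u-c['cx'])/c['fx'],(v-c['cy'])/c['fy'],1.])
    if n=='wrist':
        H=np.array(c['hand_eye']); R=Ro.from_quat(obs['eef_rot']).as_matrix()
        o=R@H[:3,3]+obs['tcp_pos']; d=R@H[:3,:3]@d
    else:
        o=-c['R'].T@c['t']; d=c['R'].T@d
    return o+d*(z-o[2])/d[2]
def totool(dw,obs=None):
    o=obs or get_obs(); return Ro.from_quat(o['eef_rot']).inv().apply(dw)
E
python3 - <<'E'
import cv2
a=cv2.imread("pics/top0.png"); cv2.imwrite("pics/c0.png",cv2.resize(cv2.convertScaleAbs(a[175:295,200:400],alpha=1.3),None,fx=4,fy=4,interpolation=cv2.INTER_CUBIC))
E
```

```text
(no output)
```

View pics/c0.png

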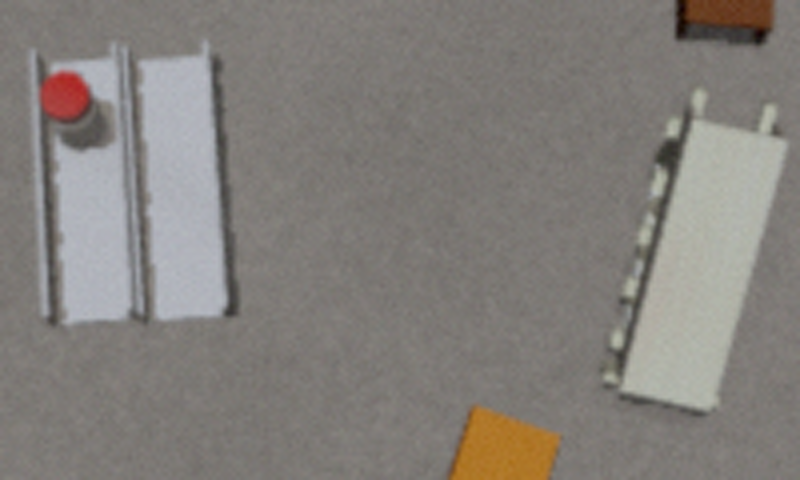

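```bash
python3 - <<'E'
from h import *
from scipy.optimize import least_squares
P=lambda x,y:(200+(x+.5)/4-.5,175+(y+.5)/4-.5)
for n,p,z in [("cap",(66,96),.094),("cap-floor",(83,132),.01),("ch1 L far",(31,50),.04),("ch1 L near",(46,320),.04),("seam far",(120,43),.04),("seam near",(140,318),.04),("ch2 R far",(207,42),.04),("ch2 R near",(233,314),.04)]:
    print(n,ray("top",*P(*p),z).round(4))
for n,p in[("tl",(101,217)),("tr",(158,217)),("br",(158,265)),("bl",(100,265))]: print("tray",n,ray("top",*p,.018).round(4))
c=calibration("top")
obs=np.array([P(692,122),P(786,141),P(714,410),P(622,394)])
loc=np.array([[.09,.029,.04],[.09,-.029,.04],[-.09,-.029,.04],[-.09,.029,.04]])
def f(q,full=0):
    R=Ro.from_euler('ZY',[q[3],-np.pi/6]).as_matrix()
    X=(loc@R.T+q[:3])@c['R'].T+c['t']
    return (np.c_[c['fx']*X[:,0]/X[:,2]+c['cx'],c['fy']*X[:,1]/X[:,2]+c['cy']]-obs).ravel()
r=least_squares(f,[.6,-.2,.08,-.2]);print(r.x.round(4),r.fun.round(2))
q=r.x;R=Ro.from_euler('ZY',[q[3],-np.pi/6]).as_matrix();print("web centre",(R@[0,0,.04]+q[:3]).round(4),"high",(R@[.09,0,.04]+q[:3]).round(4))
E
```

```text
cap [0.5829 0.0641 0.094 ]
cap-floor [0.5802 0.0637 0.01  ]
ch1 L far [0.6279 0.0975 0.04  ]
ch1 L near [0.4481 0.0754 0.04  ]
seam far [0.6346 0.0387 0.04  ]
seam near [0.4514 0.0152 0.04  ]
ch2 R far [ 0.6372 -0.0191  0.04  ]
ch2 R near [ 0.4559 -0.0443  0.04  ]
tray tl [0.5422 0.3791 0.018 ]
tray tr [0.5472 0.2271 0.018 ]
tray br [0.4195 0.2151 0.018 ]
tray bl [0.4146 0.366  0.018 ]
[ 0.5038 -0.3377  0.0645 -0.1765] [-0.3  -0.04  0.13  0.08 -0.    0.39  0.18 -0.43]
web centre [ 0.4841 -0.3341  0.0992] high [ 0.5608 -0.3478  0.1442]
```

```bash
python3 - <<'E'
from h import *
o=get_obs(); print(totool(np.array([.575,.062,.255])-o['tcp_pos'],o).round(4))
E
```

```text
[-0.38    0.4979  0.0007]
```

Emit:
send_rows([
  [-0.1,0.13,0,-0.1],
  [-0.2,0.26,0,-0.2],
  [-0.38,0.498,0,-0.25],
  [-0.38,0.498,0,-0.25],
  [-0.38,0.498,0,-0.25],
  [-0.38,0.498,0,-0.25],
  [-0.38,0.498,0,-0.25],
  [-0.38,0.498,0,-0.25],
  [-0.38,0.498,0,-0.25],
  [-0.38,0.498,0,-0.25],
  [-0.38,0.498,0,-0.25],
  [-0.38,0.498,0,-0.25],
], gripper=0)

```text
t: 1.1
tcp_pos: [0.5158, 0.1718, 0.256]
eef_rot: [0.767, 0.642, -0.0, -0.0]
ft_force: [1.0, -0.3, -0.5]
gripper_width: 0.999
```

```bash
python3 - <<'E'
from h import *
o=get_obs(); print(totool(np.array([.581,.064,.255])-o['tcp_pos'],o).round(4),o['qd'].round(2))
E
```

```text
[-0.0946  0.0831  0.001 ] [-0.89  0.16 -0.16  0.   -0.01 -0.88]
```

Emit:
send_rows([
  [-0.07,0.06,0,0],
  [-0.07,0.06,0,0],
  [-0.07,0.06,0,0],
  [-0.07,0.06,0,0],
  [-0.07,0.06,0,0],
])

```text
t: 1.52
tcp_pos: [0.5619, 0.0943, 0.2557]
eef_rot: [0.767, 0.641, -0.0, -0.001]
ft_force: [-0.7, 0.7, -0.5]
gripper_width: 0.997
```

```bash
python3 - <<'E'
from h import *
o=get_obs(); cv2.imwrite("pics/w1.png",cv2.convertScaleAbs(snapshot("wrist"),alpha=1.3)); np.save("w1.npy",np.r_[o['tcp_pos'],o['eef_rot']])
print(o['tcp_pos'],o['eef_rot'],totool(np.array([.5825,.064,.074])-o['tcp_pos'],o).round(4),o['qd'].round(2))
E
```

```text
[0.56192623 0.0943262  0.25565906] [ 7.67179842e-01  6.41431429e-01 -4.11922600e-04 -8.01209292e-04] [-0.0263  0.0259  0.1816] [ 0.04 -0.02  0.01  0.    0.   -0.  ]
```

View pics/w1.png

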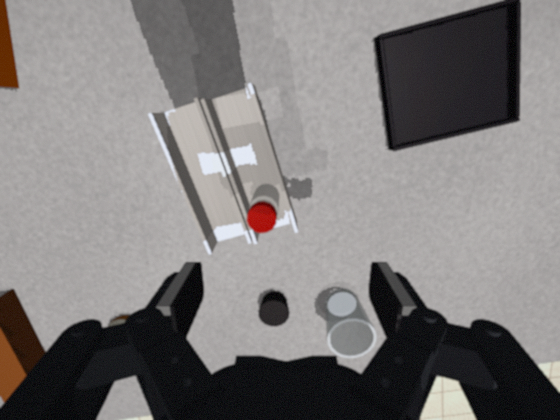

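```bash
python3 - <<'E'
from h import *
a=np.load("w1.npy");o=dict(tcp_pos=a[:3],eef_rot=a[3:])
for n,u,v,z in[("cap",262,217,.094),("1near",252,88,.04),("1far",296,230,.04),("seamnear",199,101,.04),("seamfar",252,242,.04),("2near",152,116,.04),("2far",208,250,.04),("trA",376,38,.018),("trB",390,149,.018),("trC",519,119,.018),("trD",517,2,.018)]:
    print(n,ray("wrist",u,v,z,o).round(4))
o=get_obs()
E
```

```text
cap [0.5812 0.0657 0.094 ]
1near [0.4547 0.0765 0.04  ]
1far [0.6251 0.0956 0.04  ]
seamnear [0.4574 0.0174 0.04  ]
seamfar [0.6316 0.0381 0.04  ]
2near [ 0.4633 -0.0376  0.04  ]
2far [ 0.6327 -0.0196  0.04  ]
trA [0.4275 0.217  0.018 ]
trB [0.5495 0.2243 0.018 ]
trC [0.5411 0.3754 0.018 ]
trD [0.4202 0.3645 0.018 ]
```

Emit:
send_rows([
  [-0.025,0.026,0.03,0],
  [-0.025,0.026,0.06,0],
  [-0.025,0.026,0.09,0],
  [-0.025,0.026,0.12,0],
  [-0.025,0.026,0.15,0],
  [-0.025,0.026,0.17,0],
  [-0.025,0.026,0.181,0],
  [-0.025,0.026,0.181,0],
  [-0.025,0.026,0.181,0],
])

```text
t: 2.32
tcp_pos: [0.5834, 0.0663, 0.0756]
eef_rot: [0.766, 0.643, -0.0, -0.0]
ft_force: [0.2, 0.9, 0.9]
gripper_width: 0.998
```

Emit:
send_rows([
  [0,0,0,0],
  [0,0,0,0],
  [0,0,0,0],
  [0,0,0,0],
  [0,0,0,0],
  [0,0,0,0],
  [0,0,0,0],
  [0,0,0,0],
  [0,0,0,0],
  [0,0,0,0],
], gripper=1, force=30)

```text
t: 3.15
tcp_pos: [0.5845, 0.0649, 0.0767]
eef_rot: [0.767, 0.642, 0.001, 0.001]
ft_force: [-0.7, -0.5, 5.8]
gripper_width: 0.378
```

Emit:
send_rows([
  [0,0,-0.02,0],
  [0,0,-0.05,0],
  [0,0,-0.08,0],
  [0.02,-0.014,-0.09,0],
  [0.05,-0.033,-0.09,0],
  [0.08,-0.053,-0.09,0],
  [0.11,-0.073,-0.09,0],
  [0.14,-0.094,-0.09,0],
  [0.17,-0.114,-0.09,0],
  [0.195,-0.13,-0.09,0],
  [0.21,-0.14,-0.09,0],
  [0.21,-0.14,-0.09,0],
])

```text
t: 4.15
tcp_pos: [0.4804, 0.2991, 0.1645]
eef_rot: [0.765, 0.643, -0.001, -0.001]
ft_force: [-0.2, -0.1, -0.3]
gripper_width: 0.378
```

Emit:
send_rows([
  [0,0,0.02,0],
  [0,0,0.04,0],
  [0,0,0.06,0],
  [0,0,0.072,0],
  [0,0,0.078,0],
  [0,0,0.082,0],
  [0,0,0.085,0],
  [0,0,0.087,0],
  [0,0,0.087,0],
])

```text
t: 4.9
tcp_pos: [0.4832, 0.2965, 0.0788]
eef_rot: [0.767, 0.642, 0.0, 0.0]
ft_force: [-0.5, 0.4, 0.0]
gripper_width: 0.375
```

Emit:
send_rows([
  [0,0,0.001,0],
  [0,0,0.002,0],
  [0,0,0.002,0],
  [0,0,0.002,0],
])

```text
t: 5.23
tcp_pos: [0.4835, 0.2967, 0.0777]
eef_rot: [0.767, 0.642, 0.001, 0.0]
ft_force: [0.1, -1.4, 5.4]
gripper_width: 0.378
```

Contact (5 N). Release, rise, and go over to the rack.

Emit:
send_rows([
  [0,0,0,0],
  [0,0,0,0],
  [0,0,0,0],
  [0,0,0,0],
  [0,0,0,0],
  [0,0,0,0],
  [0,0,-0.03,0],
  [0,0,-0.07,0],
  [0,0,-0.11,0],
  [0,0,-0.15,0],
  [0,0,-0.18,0],
  [0,0,-0.18,0],
], gripper=0)

```text
t: 6.23
tcp_pos: [0.4861, 0.2979, 0.2656]
eef_rot: [0.767, 0.642, 0.007, 0.002]
ft_force: [0.1, -0.0, 1.0]
gripper_width: 1.004
```

```bash
python3 - <<'E'
from h import *
o=get_obs(); print(o['gripper_width'],o['tcp_pos'],o['joint_positions'].round(2),totool(np.array([.50,-.33,.255])-o['tcp_pos'],o).round(4),totool(np.array([.54,0,.255])-o['tcp_pos'],o).round(4),o['qd'].round(2))
E
```

```text
1.0042073625949632 [0.48607337 0.29793098 0.26556764] [ 0.37  0.04  1.84  0.    1.25 -1.02] [-0.6158  0.1239  0.0072] [-0.2839  0.1053  0.0097] [-0.    0.05  0.08  0.   -0.07  0.  ]
```

Emit:
send_rows([
  [-0.04,0.01,0,0],
  [-0.6,0.12,0,0],
  [-0.6,0.12,0,0],
  [-0.6,0.12,0,0],
  [-0.6,0.12,0,0],
  [-0.6,0.12,0,0],
  [-0.6,0.12,0,0],
  [-0.6,0.12,0,0],
  [-0.6,0.12,0,0],
  [-0.6,0.12,0,0],
  [-0.6,0.12,0,0],
  [-0.6,0.12,0,0],
])

```text
t: 7.23
tcp_pos: [0.4927, -0.2049, 0.2558]
eef_rot: [0.767, 0.642, 0.0, -0.0]
ft_force: [0.7, -0.1, 0.4]
gripper_width: 0.999
```

```bash
python3 - <<'E'
from h import *
o=get_obs(); print(totool(np.array([.50,-.33,.265])-o['tcp_pos'],o).round(4),o['qd'].round(2))
E
```

```text
[-0.1219  0.0292 -0.0093] [-0.81  0.44 -0.42  0.01 -0.02 -0.8 ]
```

Emit:
send_rows([
  [-0.03,0.01,0,0],
  [-0.06,0.02,0,0],
  [-0.09,0.02,0,0],
  [-0.09,0.02,0,0],
  [-0.09,0.02,0,0],
  [-0.09,0.02,0,0],
])

```text
t: 7.73
tcp_pos: [0.4969, -0.2946, 0.2555]
eef_rot: [0.767, 0.642, 0.0, -0.001]
ft_force: [0.5, 0.1, 0.6]
gripper_width: 1.0
```

```bash
python3 - <<'E'
from h import *
o=get_obs(); cv2.imwrite("pics/w2.png",cv2.convertScaleAbs(snapshot("wrist"),alpha=1.1)); np.save("w2.npy",np.r_[o['tcp_pos'],o['eef_rot']])
print(o['tcp_pos'],o['eef_rot'],o['qd'].round(2))
E
```

```text
[ 0.49690555 -0.2945758   0.25551593] [ 7.66913569e-01  6.41749878e-01  8.23000091e-05 -8.15521814e-04] [ 0.02 -0.01  0.01 -0.   -0.   -0.  ]
```

View pics/w2.png

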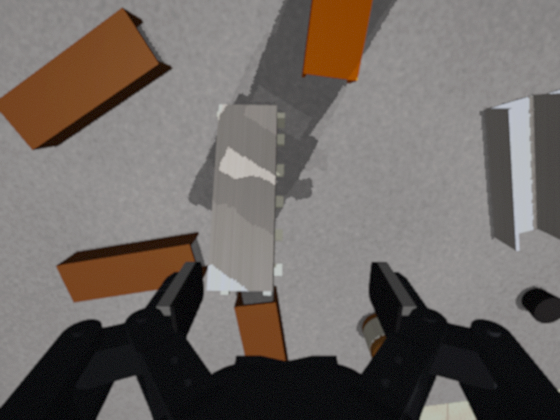

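```bash
python3 - <<'E'
from h import *
from scipy.optimize import least_squares
P=lambda x,y:(200+(x+.5)/4-.5,175+(y+.5)/4-.5)
ct=calibration("top"); cw=calibration("wrist"); a=np.load("w2.npy")
Rt=Ro.from_quat(a[3:]).as_matrix();H=np.array(cw['hand_eye'])
Rw=(Rt@H[:3,:3]).T; tw=-Rw@(Rt@H[:3,3]+a[:3])
loc=np.array([[.09,.029,.04],[.09,-.029,.04],[-.09,-.029,.04],[-.09,.029,.04]])
ot=np.array([P(692,122),P(786,141),P(714,410),P(622,394)])
ow=np.array([(274,293),(208,291),(222,105),(277,104)])
def pr(X,c,R,t):
    X=X@R.T+t; return np.c_[c['fx']*X[:,0]/X[:,2]+c['cx'],c['fy']*X[:,1]/X[:,2]+c['cy']]
def f(q,m):
    X=loc@Ro.from_euler('ZY',[q[3],-np.pi/6]).as_matrix().T+q[:3]
    r=[]
    if m&1:r.append(pr(X,ct,ct['R'],ct['t'])-ot)
    if m&2:r.append(.5*(pr(X,cw,Rw,tw)-ow))
    return np.concatenate(r).ravel()
for m in(1,2,3):
    q=least_squares(f,[.5,-.33,.07,-.17],args=(m,));print(m,q.x.round(4),q.fun.round(1))
q=q.x;R=Ro.from_euler('ZY',[q[3],-np.pi/6])
print("grip pt at com",(R.apply([0,0,.0268])+q[:3]).round(4))
g=R.apply([0,0,.0268])+q[:3]; o=get_obs();print(totool(g+[0,0,.006]-o['tcp_pos'],o).round(4))
x=Rt[:,0];print("jaw heading",np.arctan2(x[1],x[0]),"want",q[3]+np.pi/2)
E
```

```text
1 [ 0.5038 -0.3377  0.0645 -0.1765] [-0.3 -0.   0.1  0.1 -0.   0.4  0.2 -0.4]
2 [ 0.5028 -0.3346  0.076  -0.1939] [ 0.1 -0.4  0.   0.1 -0.8 -0.4  0.7  0.6]
3 [ 0.5024 -0.3349  0.076  -0.1868] [-0.3 -0.8  0.4 -0.3 -0.6  0.5 -0.6 -0.6  0.1 -0.6  0.   0.1 -1.4 -0.5
  0.2  0.3]
grip pt at com [ 0.4892 -0.3324  0.0992]
[-0.0393 -0.0009  0.1505]
jaw heading 1.393555504930819 want 1.3840234912811986
```

Emit:
send_rows([
  [-0.02,0,0,0],
  [-0.039,0,0,0],
  [-0.039,0,0.03,0],
  [-0.039,0,0.06,0],
  [-0.039,0,0.09,0],
  [-0.039,0,0.115,0],
  [-0.039,0,0.135,0],
  [-0.039,0,0.147,0],
  [-0.039,0,0.147,0],
  [-0.039,0,0.147,0],
])

```text
t: 8.62
tcp_pos: [0.4907, -0.3327, 0.1094]
eef_rot: [0.766, 0.642, -0.0, -0.0]
ft_force: [-0.1, 0.4, 0.8]
gripper_width: 1.0
```

Emit:
send_rows([
  [0,0,0,0],
  [0,0,0,0],
  [0,0,0,0],
  [0,0,0,0],
  [0,0,0,0],
  [0,0,0,0],
  [0,0,0,0],
  [0,0,0,0],
], gripper=1, force=50)

```text
t: 9.28
tcp_pos: [0.4915, -0.3344, 0.1119]
eef_rot: [0.767, 0.642, 0.0, 0.002]
ft_force: [-0.6, 2.1, 5.9]
gripper_width: 0.669
```

Emit:
send_rows([
  [0,0,-0.01,0],
  [0,0,-0.025,0],
  [0,0,-0.045,0],
  [0,0,-0.07,0],
  [0,0,-0.1,0],
  [0,0,-0.13,0],
  [0,0,-0.14,0],
  [0,0,-0.14,0],
  [0,0,-0.14,0],
])

```text
t: 10.03
tcp_pos: [0.49, -0.3332, 0.2486]
eef_rot: [0.767, 0.642, -0.0, -0.0]
ft_force: [-0.2, 0.8, -2.7]
gripper_width: 0.668
```

```bash
python3 - <<'E'
from h import *
o=get_obs(); a=snapshot("wrist"); s=snapshot("scene"); t=snapshot("top")
cv2.imwrite("pics/m3.png",cv2.convertScaleAbs(np.hstack([cv2.resize(a,(400,300)),cv2.resize(s[60:300,120:440],(400,300))]),alpha=1.2))
print(o['tcp_pos'],o['ft_force'],o['wrist_torque'])
E
```

```text
[ 0.48998593 -0.33319222  0.24863659] [-0.18998961  0.822213   -2.72850173] [ 0.04963154 -0.0419131  -0.00449181]
```

View pics/m3.png

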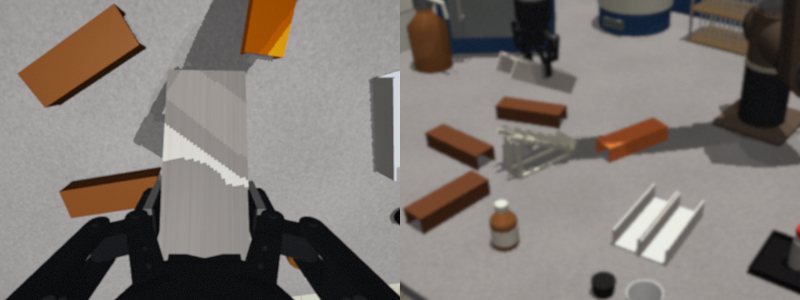

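Emit:
send_rows([
  [0.01,0,0,-0.02],
  [0.03,0,0,-0.05],
  [0.06,-0.01,0,-0.08],
  [0.09,-0.01,0,-0.11],
  [0.12,-0.01,0,-0.14],
  [0.15,-0.015,0,-0.17],
  [0.18,-0.02,0,-0.2],
  [0.21,-0.02,0,-0.23],
  [0.24,-0.025,0,-0.26],
  [0.27,-0.03,0,-0.28],
  [0.3,-0.03,0,-0.3],
  [0.325,-0.035,0,-0.302],
])

```text
t: 11.18
tcp_pos: [0.5125, -0.0048, 0.2481]
eef_rot: [0.661, 0.751, -0.0, -0.001]
ft_force: [-0.6, -0.5, -1.7]
gripper_width: 0.676
```

Emit:
send_rows([
  [0.013,0,0,0],
  [0.025,0.006,0,0],
  [0.03,0.009,0,0],
  [0.03,0.009,0,0],
  [0.03,0.009,0,0],
  [0.03,0.009,0,0],
])

```text
t: 11.68
tcp_pos: [0.5181, 0.0228, 0.249]
eef_rot: [0.662, 0.75, -0.0, -0.0]
ft_force: [0.1, 0.8, -1.5]
gripper_width: 0.669
```

```bash
python3 - <<'E'
from h import *
o=get_obs(); a=snapshot("wrist"); s=snapshot("scene"); t=snapshot("top")
np.save("w4.npy",np.r_[o['tcp_pos'],o['eef_rot']])
cv2.imwrite("pics/m4.png",cv2.convertScaleAbs(np.hstack([cv2.resize(a,(400,300)),cv2.resize(t[150:270,160:320],(400,300),interpolation=cv2.INTER_CUBIC)]),alpha=1.2))
x=Ro.from_quat(o['eef_rot']).as_matrix()[:,0]
print(o['tcp_pos'],o['ft_force'],np.arctan2(x[1],x[0]),totool(np.array([.5177,.0244,.15])-o['tcp_pos'],o))
E
```

```text
[0.51809429 0.02281794 0.24900506] [ 0.12964893  0.80295562 -1.52369063] 1.6953596456196207 [ 0.00164421 -0.0001188   0.09900476]
```

View pics/m4.png

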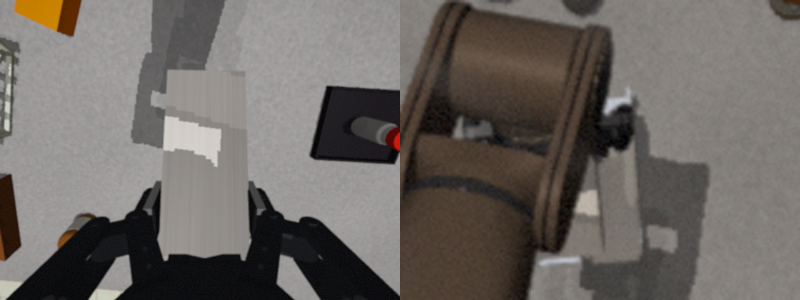

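Emit:
send_rows([
  [0.002,0,0.02,0],
  [0.002,0,0.045,0],
  [0.002,0,0.07,0],
  [0.002,0,0.09,0],
  [0.002,0,0.105,0],
  [0.002,0,0.115,0],
  [0.002,0,0.125,0],
  [0.002,0,0.135,0],
  [0.002,0,0.143,0],
  [0.002,0,0.148,0],
  [0.002,0,0.148,0],
])

```text
t: 12.75
tcp_pos: [0.5174, 0.0256, 0.1003]
eef_rot: [0.661, 0.75, -0.0, -0.001]
ft_force: [-0.3, -0.2, -2.9]
gripper_width: 0.666
```

```bash
python3 - <<'E'
from h import *
o=get_obs(); a=snapshot("wrist"); s=snapshot("scene")
cv2.imwrite("pics/m5.png",cv2.convertScaleAbs(np.hstack([cv2.resize(a,(400,300)),cv2.resize(s[180:300,270:430],(400,300),interpolation=cv2.INTER_CUBIC)]),alpha=1.2))
print(o['tcp_pos'],o['ft_force'],o['wrist_torque'])
E
```

```text
[0.51744795 0.02557783 0.10032   ] [-0.33852363 -0.22353525 -2.89465932] [0.00398407 0.02450774 0.0018077 ]
```

View pics/m5.png

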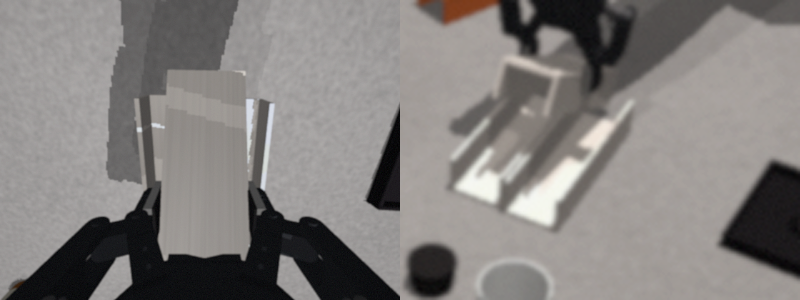

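Emit:
send_rows([
  [-0.001,0,0.004,0],
  [-0.001,0,0.008,0],
  [-0.001,0,0.012,0],
  [-0.001,0,0.015,0],
  [-0.001,0,0.017,0],
  [-0.001,0,0.017,0],
], force=25)

```text
t: 13.35
tcp_pos: [0.5177, 0.0246, 0.0837]
eef_rot: [0.661, 0.75, -0.0, -0.001]
ft_force: [0.0, 0.6, -2.7]
gripper_width: 0.668
```

Emit:
send_rows([
  [0,0,0.002,0],
  [0,0,0.004,0],
  [0,0.002,0.006,0],
  [0,0.003,0.008,0],
  [0,0.004,0.008,0],
])

```text
t: 13.77
tcp_pos: [0.5225, 0.0251, 0.0775]
eef_rot: [0.662, 0.75, -0.0, -0.0]
ft_force: [-3.2, 1.3, 4.6]
gripper_width: 0.669
```

Emit:
send_rows([
  [0,0.002,0.002,0],
  [0,0.004,0.004,0],
  [0,0.006,0.006,0],
  [0,0.008,0.008,0],
  [0,0.009,0.01,0],
  [0,0.01,0.012,0],
  [0,0.01,0.012,0],
])

```text
t: 14.35
tcp_pos: [0.5333, 0.0263, 0.065]
eef_rot: [0.662, 0.75, 0.001, 0.001]
ft_force: [0.9, 2.2, 5.1]
gripper_width: 0.67
```

```bash
python3 - <<'E'
from h import *
o=get_obs(); a=snapshot("wrist"); s=snapshot("scene")
cv2.imwrite("pics/m6.png",cv2.convertScaleAbs(np.hstack([cv2.resize(a,(400,300)),cv2.resize(s[180:300,270:430],(400,300),interpolation=cv2.INTER_CUBIC)]),alpha=1.2))
print(o['tcp_pos'],o['ft_force'],o['wrist_torque'])
E
```

```text
[0.53330972 0.02634881 0.06497824] [0.90413581 2.20754798 5.10712856] [ 0.103697    0.45854749 -0.0975512 ]
```

View pics/m6.png

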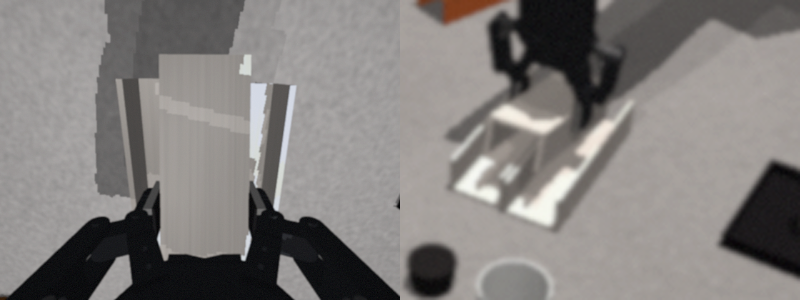

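Pivoting in the grip as planned: the low end is in the troughs and the tilt is flattening. Continue.

Emit:
send_rows([
  [0,0.002,0.002,0],
  [0,0.003,0.004,0],
  [0,0.005,0.006,0],
  [0,0.006,0.008,0],
  [0,0.007,0.01,0],
  [0,0.008,0.012,0],
  [0,0.009,0.014,0],
  [0,0.01,0.016,0],
  [0,0.01,0.016,0],
])

```text
t: 15.2
tcp_pos: [0.5428, 0.0274, 0.0486]
eef_rot: [0.661, 0.75, 0.0, 0.001]
ft_force: [-0.0, -0.1, 4.6]
gripper_width: 0.671
```

Emit:
send_rows([
  [0,0.001,0.002,0],
  [0,0.002,0.004,0],
  [0,0.002,0.005,0],
  [0,0.002,0.005,0],
  [0,0.002,0.005,0],
])

```text
t: 15.62
tcp_pos: [0.5445, 0.0275, 0.0436]
eef_rot: [0.661, 0.75, 0.0, 0.001]
ft_force: [1.2, 0.1, 4.0]
gripper_width: 0.673
```

Emit:
send_rows([
  [0,0,0.001,0],
  [0,0,0.002,0],
  [0,0,0.002,0],
  [0,0,0.002,0],
])

```text
t: 15.95
tcp_pos: [0.5445, 0.0275, 0.0419]
eef_rot: [0.661, 0.75, 0.0, 0.001]
ft_force: [0.2, -0.6, 5.7]
gripper_width: 0.668
```

```bash
python3 - <<'E'
from h import *
o=get_obs(); a=snapshot("wrist"); s=snapshot("scene")
cv2.imwrite("pics/m7.png",cv2.convertScaleAbs(np.hstack([cv2.resize(a,(400,300)),cv2.resize(s[180:300,270:430],(400,300),interpolation=cv2.INTER_CUBIC)]),alpha=1.2))
print(o['tcp_pos'],o['ft_force'],o['wrist_torque'])
E
```

```text
[0.54453182 0.02751257 0.04192194] [ 0.20946191 -0.59095652  5.72781556] [-0.02400388  0.54270206  0.00197711]
```

View pics/m7.png

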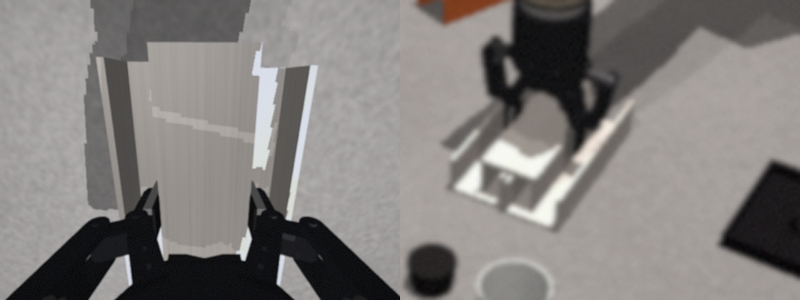

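The near corner seems to sit right at or past the pair's near end (web end about 100 mm behind the grip, pair end about 91 mm). I'll lift slightly, move forward 13 mm and lower again.

Emit:
send_rows([
  [0,0,-0.006,0],
  [0,0,-0.012,0],
  [0,0,-0.014,0],
  [0,0,-0.014,0],
  [0,0.005,-0.014,0],
  [0,0.01,-0.014,0],
  [0,0.013,-0.014,0],
  [0,0.013,-0.014,0],
  [0,0.013,-0.014,0],
])

```text
t: 16.8
tcp_pos: [0.557, 0.0294, 0.0551]
eef_rot: [0.661, 0.75, -0.0, -0.0]
ft_force: [0.1, 0.1, -2.6]
gripper_width: 0.668
```

```bash
python3 - <<'E'
from h import *
o=get_obs(); a=snapshot("wrist")
cv2.imwrite("pics/m8.png",cv2.convertScaleAbs(cv2.resize(a[40:240,160:460],None,fx=2.6,fy=2.6,interpolation=cv2.INTER_CUBIC),alpha=1.2))
print(o['tcp_pos'],o['ft_force'],o['wrist_torque'])
E
```

```text
[0.55697924 0.02943492 0.05509169] [ 0.13467062  0.05584917 -2.59871577] [ 0.07224682  0.01568844 -0.03643471]
```

View pics/m8.png

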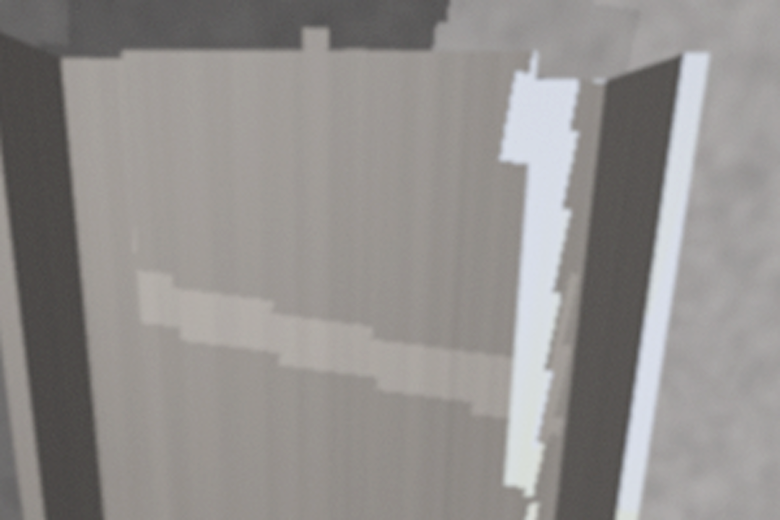

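Emit:
send_rows([
  [0,0,0.004,0],
  [0,0,0.008,0],
  [0,0,0.01,0],
  [0,0,0.01,0],
  [0,0,0.01,0],
])

```text
t: 17.27
tcp_pos: [0.5565, 0.0294, 0.0449]
eef_rot: [0.661, 0.75, -0.0, -0.0]
ft_force: [0.3, -0.3, -1.6]
gripper_width: 0.667
```

Emit:
send_rows([
  [0,0,0.001,0],
  [0,0,0.002,0],
  [0,0,0.003,0],
  [0,0,0.003,0],
  [0,0,0.003,0],
])

```text
t: 17.68
tcp_pos: [0.557, 0.0294, 0.0427]
eef_rot: [0.661, 0.75, 0.0, 0.0]
ft_force: [-0.3, -0.8, 0.6]
gripper_width: 0.675
```

```bash
python3 - <<'E'
from h import *
o=get_obs();print(o['tcp_pos'],o['ft_force'],o['wrist_torque'])
E
```

```text
[0.55698122 0.0293725  0.04267975] [-0.28897551 -0.76979419  0.58058078] [ 0.03693332  0.19128683 -0.01654836]
```

Emit:
send_rows([
  [0,0,0.001,0],
  [0,0,0.002,0],
  [0,0,0.003,0],
  [0,0,0.003,0],
  [0,0,0.003,0],
])

```text
t: 18.1
tcp_pos: [0.5576, 0.0293, 0.0405]
eef_rot: [0.662, 0.75, 0.0, 0.0]
ft_force: [-0.7, -0.3, 6.0]
gripper_width: 0.665
```

```bash
python3 - <<'E'
from h import *
o=get_obs();print(o['tcp_pos'],o['ft_force'],o['wrist_torque'])
E
```

```text
[0.55759455 0.02934671 0.04050526] [-0.69616011 -0.28148768  5.9676253 ] [0.10058126 0.70578282 0.0562645 ]
```

Emit:
send_rows([
  [0,0,0.001,0],
  [0,0,0.002,0],
  [0,0,0.003,0],
  [0,0,0.003,0],
  [0,0,0.003,0],
], force=20)

```text
t: 18.52
tcp_pos: [0.5577, 0.0293, 0.0405]
eef_rot: [0.661, 0.75, -0.0, -0.001]
ft_force: [-9.8, 0.6, 23.0]
gripper_width: 0.671
```

```bash
python3 - <<'E'
from h import *
o=get_obs();print(o['tcp_pos'],o['ft_force'],o['wrist_torque'])
E
```

```text
[0.55765899 0.02934904 0.04046394] [-9.79922048  0.58719306 22.95867135] [ 0.09812405  2.00163632 -0.09149438]
```

Emit:
send_rows([
  [0,0,-0.001,0],
  [0,0,-0.002,0],
  [0,0,-0.003,0],
  [0,0,-0.003,0],
])

```text
t: 18.85
tcp_pos: [0.5576, 0.0294, 0.0405]
eef_rot: [0.662, 0.75, 0.0, 0.001]
ft_force: [-0.4, 0.7, 8.0]
gripper_width: 0.667
```

Emit:
send_rows([
  [0,0,0,0],
  [0,0,0,0],
  [0,0,0,0],
  [0,0,0,0],
  [0,0,0,0],
  [0,0,0,0],
], gripper=0.2)

```text
t: 19.35
tcp_pos: [0.5566, 0.0294, 0.039]
eef_rot: [0.661, 0.75, -0.0, -0.0]
ft_force: [-0.1, -0.3, 0.2]
gripper_width: 0.798
```

```bash
python3 - <<'E'
from h import *
o=get_obs();print(o['tcp_pos'],o['ft_force'],o['wrist_torque'],o['gripper_width'])
E
```

```text
[0.55664674 0.02939852 0.03899518] [-0.14782677 -0.25849866  0.23867136] [-0.0450635   0.01013311  0.00514049] 0.7975619724535521
```

Released cleanly. Rise straight up, then check.

Emit:
send_rows([
  [0,0,-0.01,0],
  [0,0,-0.03,0],
  [0,0,-0.06,0],
  [0,0,-0.1,0],
  [0,0,-0.14,0],
  [0,0,-0.18,0],
  [0,0,-0.2,0],
  [0,0,-0.2,0],
])

```text
t: 20.02
tcp_pos: [0.56, 0.0291, 0.2478]
eef_rot: [0.661, 0.75, 0.004, 0.006]
ft_force: [1.1, 0.5, 0.7]
gripper_width: 0.796
```

Emit:
send_rows([
  [-0.04,-0.02,0,0],
  [-0.08,-0.04,0,0],
  [-0.12,-0.05,0,0],
  [-0.16,-0.06,0,0],
  [-0.2,-0.06,0,0],
  [-0.23,-0.06,0,0],
  [-0.23,-0.06,0,0],
  [-0.23,-0.06,0,0],
], gripper=0)

```text
t: 20.68
tcp_pos: [0.5254, -0.2076, 0.2386]
eef_rot: [0.663, 0.749, 0.0, -0.001]
ft_force: [-0.7, 0.3, -0.8]
gripper_width: 1.001
```

```bash
python3 - <<'E'
from h import *
t=snapshot("top"); s=snapshot("scene"); w=snapshot("wrist")
print(get_obs()['tcp_pos'])
cv2.imwrite("pics/m9.png",cv2.convertScaleAbs(np.hstack([cv2.resize(t[170:280,100:280],(400,600*110*400//(180*600)),interpolation=cv2.INTER_CUBIC) if 0 else cv2.resize(t[170:290,200:280],(400,600),interpolation=cv2.INTER_CUBIC),cv2.resize(s[190:310,280:360],(400,600),interpolation=cv2.INTER_CUBIC)]),alpha=1.2))
E
```

```text
[ 0.52568494 -0.20500637  0.23878868]
```

View pics/m9.png

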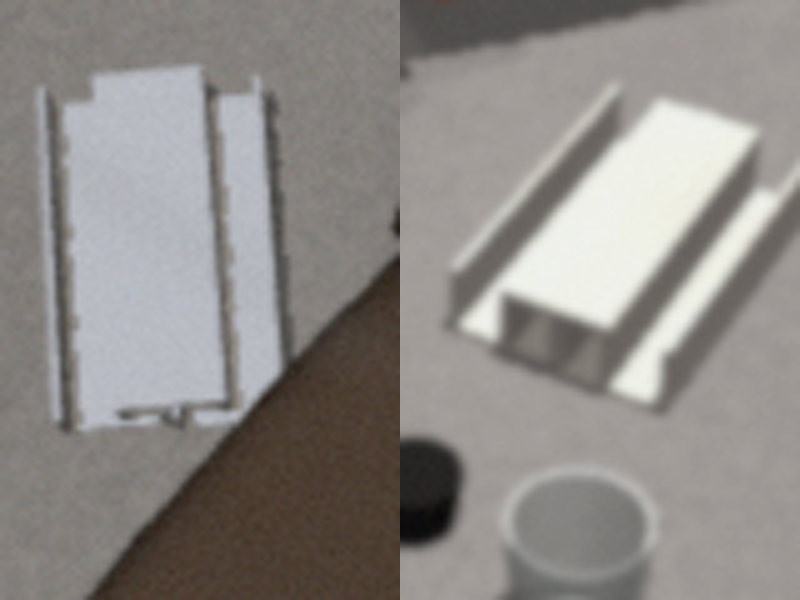

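```bash
python3 - <<'E'
from h import *
Pm=lambda c:np.diag([1,1,1])@np.array([[c['fx'],0,c['cx']],[0,c['fy'],c['cy']],[0,0,1]])@np.c_[c['R'],c['t']]
T=np.array([(95,75),(202,68),(118,410),(230,405)])/5+[199.6,169.6]
S=np.array([(612,330),(505,292),(760,132),(660,98)])/5+[279.6,189.6]
X=cv2.triangulatePoints(Pm(calibration("top")),Pm(calibration("scene")),T.T,S.T);X=(X[:3]/X[3]).T
print(X.round(4))
E
```

```text
[[0.5987 0.1548 0.0765]
 [0.6012 0.1002 0.0775]
 [0.4264 0.1435 0.0824]
 [0.4276 0.0881 0.0849]]
```

```bash
python3 - <<'E'
from h import *
T=np.array([(95,75),(202,68),(118,410),(230,405)])/5+[199.6,169.6]
S=np.array([(612,330),(505,292),(760,132),(660,98)])/5+[279.6,189.6]
for a,b in zip(T,S): print(ray("top",*a,.044).round(4),ray("scene",*b,.044).round(4))
E
```

```text
[0.6346 0.0675 0.044 ] [0.5244 0.2189 0.044 ]
[0.6404 0.011  0.044 ] [0.5294 0.1661 0.044 ]
[0.4564 0.0444 0.044 ] [0.3348 0.2124 0.044 ]
[ 0.4608 -0.0128  0.044 ] [0.3373 0.1578 0.044 ]
```

The scene panel begins at column 400 of the picture, so I have to subtract that offset.

```bash
python3 - <<'E'
from h import *
Pm=lambda c:np.array([[c['fx'],0,c['cx']],[0,c['fy'],c['cy']],[0,0,1]])@np.c_[c['R'],c['t']]
T=np.array([(95,75),(202,68),(118,410),(230,405)])/5+[199.6,169.6]
S=np.array([(212,330),(105,292),(360,132),(260,98)])/5+[279.6,189.6]
X=cv2.triangulatePoints(Pm(calibration("top")),Pm(calibration("scene")),T.T,S.T);X=(X[:3]/X[3]).T
print(X.round(4),X.mean(0)); 
# tray jar
o=get_obs();print(o['tcp_pos'],o['ft_force'])
E
```

```text
[[ 0.6348  0.0681  0.0429]
 [ 0.6409  0.0115  0.0418]
 [ 0.4566  0.0446  0.0425]
 [ 0.4613 -0.0131  0.0424]] [0.54836829 0.02776771 0.04238566]
[ 0.52568494 -0.20500637  0.23878868] [-0.12973128  1.0146105  -0.62991991]
```

```bash
python3 -c "
from bench import *
print(sign_off())"
```

```text
the job is handed in; nothing more can be done
None
```

The job is handed in: the jar is in the black tray and the washed channel is interlocked over the two lower channels. `sign_off` gives no verdict, so these are my own last checks.

- **Jar:** I gripped it by its upper part, lifted it out of the left channel and set it down near the middle of the tray with about 5 N of contact. A later wrist picture showed it standing upright there.
- **Washed channel:** I gripped it at mid-length on the rack and lowered it low end first into the two troughs. Pressing down then turned it level in a light grip, and I let it go there.
- **One correction:** partway down, the near end seemed to be going past the pair's near end. I lifted 14 mm, moved 13 mm forward and lowered again. The last push reached about 23 N, well under the limits.
- **Final position:** the four top corners came out at z = 41.8–42.9 mm (44 nominal), so the channel is level to about 1 mm. It is about 5 mm off the pair's centre lengthwise, and 6–9 mm by its ends. It is centred over the seam and parallel by eye. The robot was clear of everything.
- **Disagreements:** my first corner check gave wrong numbers because I forgot the panel offset in the picture; the corrected check agreed. The single-view height estimates were 4 mm or more off from the final check. I viewed 12 pictures, two over budget.

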